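# Clip the tether snap hook onto the bench anchor

## Robot

A 6-joint arm with a two-finger parallel gripper is mounted at the origin on a cart in front of the work surface, level with it; the furniture and walls round the work are solid. World frame = base frame: x ahead of the robot, y to its left, z up, the work surface at z = 0. Lengths are in m, angles in rad, forces in N, time in s.
With the tool pointing down it reaches from about 0.4 to 0.825 m from the base axis. Payload 7 kg.
Tool frame: the origin (TCP) lies on the centre line of the jaws, within the pads' length; the fingertips stand tip_reach ahead of it and the grasp point (between the pads) is the TCP (tip_reach is the distance from the TCP to the fingertips, in m); z points along the fingers, y is the line along which they close (so a half turn about z gives the same grasp; the last joint's range is limited). The gripper opens to 88 mm and grips with 3 to 60 N. Pads are 19 mm wide; open, the fingers measure 130 mm over their backs; the gripper's body (78 mm by 193 mm) begins 47 mm behind the grasp point.
Start: joints at [-0.941, 0.359, 0.012, 0, -1.224, -0.288], TCP at [0.226, -0.636, 0.246] pointing down, gripper open.
Joint ranges: [-3.07, 3.07], [-1.43, 2.12], [-1.02, 1.25], [-3.03, 1.67], [-3.05, -0], [-3.03, 3.03]. Speed limits (rad/s): [2.39, 2.39, 3.01, 3.14, 3.14, 3.14].

## Interface

Orientations are given as [roll, pitch, yaw] about the fixed x, y, z axes, in that order (R = Rz(yaw) Ry(pitch) Rx(roll)).
In Python, from station import get_state, grab_frame, calibration, job_done, find_in, mark_of, tip_reach gives the robot as it stands.
- The arm moves only by the shell command python3 -m handwheel 'ROWS' [OPENING] [FORCE]. ROWS is JSON, a list of rows, each an object with "delta_pos": the shift along the world's x, y, z in units of 30 mm (1.0 is 30 mm), a list of three; "dr": the turn, a rotation vector about the world's x, y, z in degrees, a list of three. In form: [{"delta_pos": [tx, ty, tz], "dr": [rx, ry, rz]}, ...]. A call has 1 to 10 rows; each row shifts and turns the commanded pose from where the row before left it; what a row does not reach is not made up. A row lasts 1/10 s, in which the tool goes at most 50 mm and 8.59 degrees, less where a joint would pass 70% of its speed; a pose out of reach is approached as far as the arm can. A call is refused whole if a number of a shift passes 1 or a number of a turn 8.59, either way. A call with a gripper value outside its range is refused whole. OPENING is the closure, from -1 (fully open) to 1 (shut), set as the call begins (- or left out, the last holds). The fingers move at their own pace and stop on an object; FORCE is the grip in N (left out, the last holds). Time passes only in rows, so rows that do not move let the fingers close. It gives the time, the measured TCP pose, the force, the opening and the grip force at its end, in the units of the state.
- get_state(): the state, without advancing time (a new reading comes with each control period).
- grab_frame(name): name is "scene" or "side" or "wrist"; returns the picture (384x512x3 uint8, red, green, blue); there is no depth.
- calibration(name): a dict with "fx", "fy", "cx", "cy" (pixels), "extrinsics" (4x4, takes a point from world to camera coordinates). Camera axes: x right, y down, z forward; pixel columns grow to the right and rows downward; lengths in m; the calibration is good to about 2 mm. A picture is of the moment at which its call begins: read the wrist's pose just before it. calibration takes no time and is no camera call; for the wrist camera it gives the pose at the moment of the call.
- job_done(): hands the job in; it is judged then, once.
Trained networks look in the newest picture that a camera, given by its name, has taken for a name from the list of things; names that differ only in an ending like _2 or _b are one class to them, and where a whole thing is asked for, a point or a joint stands for the part that bears it (a point fixed in the world has none). Each returns a list of dicts, best first, with "conf" (0 to 1); they miss things now and then, are a little off and sometimes report something else, mostly with a low value. They report only what shows in the picture. A call takes as long as a camera call. They do not tell look-alikes from the thing itself.
- find_in(camera, query): "location" ([column, row] in pixels, amid what is visible of it).
- mark_of(camera, query): "location" ([column, row] in pixels: a listed point, or the origin of a listed thing).
The state is a dict: "t": time; "q": joint angles; "qd": joint speeds; "joint_efforts": joint torques, N m; "eef_pos": TCP position; "ee_rot": TCP orientation; "force": force on the tool from outside, world axes, zero at the start; "moment": the same for the moment, N m; "width": finger opening in m; "gripper_force": force on a finger pad.
Only numpy, scipy, OpenCV 4.12 (cv2) and the standard library are available. Lean on these libraries where they do the work, as an engineer would, in place of code of your own. Each camera call takes 0.05 s, during which the arm holds its last target. There are 200 camera calls.

## Task

Pick up the snap hook by its orange handle and, with it lying level, press its sprung gate gently against one upright leg of the U-bolt on the bench anchor, from the near, long side of the plate, until the leg passes inside and the gate springs shut behind it. Then pull the hook lightly straight back until you clearly feel the shut gate hold on the leg, and let go, leaving the hook lying flat on the plate, clipped round the leg. Never shove or yank hard, and leave the beaker, the black specimen and the marker where they are.

Things in the scene. Friction and masses are not known exactly. Their poses are not given: they have to be found in the camera images.
- anchor: Fixed dark steel base plate 140 x 130 x 6 mm flat on the bench, carrying a bright steel U-bolt. Origin at bench level (plate top 6 mm above it). The plate runs from x = -95 mm (the long, near side) to +45 mm and y = -65 to +65 mm. +x is the direction in which the hook is pressed on; z up.
- slots_mid (a point): On the plate's top, midway between its two slots. The U-bolt: two round upright legs, 9 mm thick, at anchor y = +30 and -30 mm, joined by a bar with its top 44 mm above the bench. It was clamped by hand somewhere along the slots: both legs stand at the same anchor x, not measured, between -7 and +7 mm from here. It does not give when pushed.
- hook_grip (a point): Centre of the orange handle of the loose snap hook, 14 mm above the underside (handle 28 mm tall; the hook lies flat at first). Hook +x points from handle to gate, z up. Handle waist 16 mm wide (hook y), 31 mm long (x), to be gripped across the width, between end flanges 24 mm wide, 6 mm long. Hook about 0.12 kg, 92 mm long, 52 mm wide; loop of 8.4 mm bar lying flat.
- hook_mouth (a point): Where the leg should meet the gate (within 3 mm in y): on the line of the shut gate, 66 mm in hook +x from the handle centre, 8 mm to +y, 4 mm above the underside; axes are the hook's. Gate: 8 mm dark steel bar hinged at hook y = -18.5 mm, free end at the nose (+y), swings only inward (to the handle) against a spring, about 2 N at first, up to 4 to 7 N later.
- hook_back (a point): Inner face of the rigid back of the loop, 32 mm in hook -x from hook_mouth. The loop is 34 mm wide inside. A leg's centre must get about 23 to 25 mm inside (hook -x of) hook_mouth for the gate to snap shut behind it, and hits this back at about 28 mm. Pulled back, a caught leg stops on the inside of the shut gate, its centre 8 to 9 mm inside hook_mouth.
- gate (a joint): Angle of the hook's sprung gate: 0 shut, growing as it is pushed inward, about 0.8 to 1.0 as the leg passes its end, 1.2 the most.
- beaker_mid (a point): Centre, half-way up, of a clear plastic beaker, 55 mm across and 72 mm tall, standing loose on the bench: a bystander.
- specimen_black: Black round mounted specimen, 40 mm across and 21 mm tall, loose on the bench, origin at its underside: a bystander.
- marker: Grey marker pen with a red cap, 135 mm long, 14 mm thick, lying loose: a bystander.
- hook: The whole snap hook (see hook_grip), origin under the handle's middle at the underside.
Not all that is in view belongs to the job. What is shaped like the hook but yellow is not meant.

How it is judged:
On the way, in this order (a step that is already met when the one before it is completed fails the run):
1. the gate is pressed well open by the U-bolt (value of joint gate above 0.6 rad and contact force between hook and anchor above 0.5 N and x of hook_mouth in the frame of anchor above 0 m), for 0.02 s.
2. the gate has sprung shut behind the leg and the hook bears on it (more than 2.5 N), pulled back, with the leg inside (value of joint gate below 0.1 rad and contact force between hook and anchor above 2.5 N and x of hook_mouth in the frame of anchor between 0 and 0.017 m and x of hook_mouth in the frame of anchor below 0.04 m and (y of hook_mouth in the frame of anchor between 0.016 and 0.044 m or y of hook_mouth in the frame of anchor between -0.044 and -0.016 m) and angle between the x axis of hook_mouth and the x axis of anchor, either way round below 0.45 rad and z of hook_mouth in the frame of anchor between 0.004 and 0.03 m), for 0.1 s.
At the end, for the whole second after the job is handed in: Hook released, at rest and flat (0.12 rad) on the plate, gate shut (under 0.1 rad), one leg inside its loop: mouth point 0 to 40 mm along anchor +x, within 14 mm of y = +30 or -30 mm, x axis within 0.45 rad of the anchor's (value of joint gate below 0.1 rad and x of hook_mouth in the frame of anchor between 0 and 0.04 m and (y of hook_mouth in the frame of anchor between 0.016 and 0.044 m or y of hook_mouth in the frame of anchor between -0.044 and -0.016 m) and angle between the x axis of hook_mouth and the x axis of anchor, either way round below 0.45 rad and z of hook_mouth in the frame of anchor between 0.004 and 0.03 m and z of hook_mouth in the frame of anchor below 0.015 m and angle between hook_mouth's own z axis and vertical below 0.12 rad and linear speed of hook below 0.02 m/s); the robot touches nothing.
It fails at once if the hook and the anchor are pressed or pulled together with more than 30 N (contact force between hook and anchor above 30 N).
It fails at once if the beaker, the black specimen or the marker is moved more than 30 mm (distance of any of beaker_mid, specimen_black, marker from where it was at the start of the episode above 0.03 m).
It also fails if it takes over 66 s, if anything falls off the work surface, if the arm or the gripper's body presses on something with over 40 N, if the wrist force passes 120 N, or if a joint passes its speed limit or range.

## Working session

There is one attempt and no reset: what is moved stays moved. The work goes in short steps, Python scripts to look and compute and a shell command to move; the robot and the scene stay as the last step left them, time stands still between calls to the robot, and variables do not carry over. Pictures are saved under pics/ and viewed, at most 10 in all, crops included, and the job is handed in when it is done.

```bash
mkdir -p pics; cat > h.py <<'E'
import numpy as np, cv2
from station import *
def ray(cam,px,cal=None):
    c=cal or calibration(cam);E=np.array(c["extrinsics"]);R=E[:3,:3];t=E[:3,3]
    d=R.T@np.array([(px[0]-c["cx"])/c["fx"],(px[1]-c["cy"])/c["fy"],1]);o=-R.T@t
    return o,d
def at_z(cam,px,z,cal=None):
    o,d=ray(cam,px,cal);return o+d*(z-o[2])/d[2]
def proj(cam,p,cal=None):
    c=cal or calibration(cam);E=np.array(c["extrinsics"]);q=E[:3,:3]@np.array(p)+E[:3,3]
    return np.array([c["fx"]*q[0]/q[2]+c["cx"],c["fy"]*q[1]/q[2]+c["cy"]])
Z=dict(anchor=0,slots_mid=.006,hook_grip=.014,hook_mouth=.004,hook_back=.004,beaker_mid=.036,specimen_black=0,marker=.007,hook=0)
E
python3 - <<'E'
from h import *
s=get_state();print(s["t"],s["eef_pos"],s["ee_rot"],s["width"],tip_reach if not callable(tip_reach) else tip_reach())
ims=[]
for c in ["scene","side"]:
    im=grab_frame(c);cv2.imwrite(f"pics/{c}0.png",im[:,:,::-1]);
    for n in Z:
        for r in mark_of(c,n)[:3]:
            print(c,n,np.round(r["location"],1),round(r["conf"],2),np.round(at_z(c,r["location"],Z[n]),4))
E
```

```text
0.0 [ 0.22605934 -0.63553494  0.24460431] [ 3.13991398e+00 -1.57825753e-04 -2.79993924e+00] 0.08781151454184165 0.019
scene anchor [223.8 220.9] 0.89 [0.5852 0.1187 0.    ]
scene slots_mid [226.9 219.5] 0.62 [0.5794 0.1121 0.006 ]
scene slots_mid [314.6 196.3] 0.57 [ 0.4817 -0.1312  0.006 ]
scene hook_grip [333.6 171.9] 0.76 [ 0.5085 -0.2433  0.014 ]
scene hook_grip [325.  189.1] 0.68 [ 0.4769 -0.1688  0.014 ]
scene hook_grip [283.6 145.6] 0.62 [ 0.6977 -0.2163  0.014 ]
scene hook_mouth [303.3 192.7] 0.78 [ 0.5142 -0.1186  0.004 ]
scene hook_mouth [333.1 158.1] 0.63 [ 0.5578 -0.3005  0.004 ]
scene hook_back [314.8 197.5] 0.54 [ 0.4792 -0.1297  0.004 ]
scene hook_back [331.9 170.6] 0.53 [ 0.5218 -0.2531  0.004 ]
scene beaker_mid [281.6 147.6] 0.68 [ 0.6762 -0.185   0.036 ]
scene specimen_black [242.7 158.6] 0.69 [ 0.7485 -0.0851  0.    ]
scene marker [210.6 305.4] 0.59 [0.4051 0.2964 0.007 ]
scene hook [330.8 173.3] 0.72 [ 0.5185 -0.245   0.    ]
scene hook [324.1 194.1] 0.6 [ 0.4729 -0.1632  0.    ]
side anchor [245.9 231. ] 0.59 [0.5857 0.1061 0.    ]
side hook_grip [323. 197.] 0.66 [ 0.4637 -0.1394  0.014 ]
side hook_grip [319.5 180.4] 0.64 [ 0.5092 -0.232   0.014 ]
side hook_grip [228.6 187.2] 0.52 [ 0.734  -0.0503  0.014 ]
side hook_mouth [312.4 171.1] 0.53 [ 0.559  -0.3005  0.004 ]
side hook_mouth [303.  195.2] 0.51 [ 0.5248 -0.1358  0.004 ]
side hook_back [310.  196.4] 0.73 [ 0.5038 -0.1397  0.004 ]
side hook_back [313.  175.6] 0.68 [ 0.5453 -0.2709  0.004 ]
side beaker_mid [266.7 166.5] 0.65 [ 0.6785 -0.1953  0.036 ]
side specimen_black [228.5 186.3] 0.59 [ 0.7505 -0.0763  0.    ]
side specimen_black [244.6 231.9] 0.48 [0.5866 0.1113 0.    ]
side marker [274.5 299.6] 0.53 [0.409 0.299 0.007]
side hook [319.  182.2] 0.56 [ 0.5143 -0.2451  0.    ]
side hook [323.1 194.2] 0.52 [ 0.4762 -0.1788  0.    ]
side hook [268.9 166.3] 0.26 [ 0.7045 -0.2662  0.    ]
```

```bash
python3 - <<'E'
import cv2
im=cv2.imread("pics/scene0.png")[130:330,160:370]
cv2.imwrite("pics/c0.png",cv2.resize(im,None,fx=2.9,fy=2.9,interpolation=cv2.INTER_CUBIC))
E
```

```text
(no output)
```

View pics/c0.png

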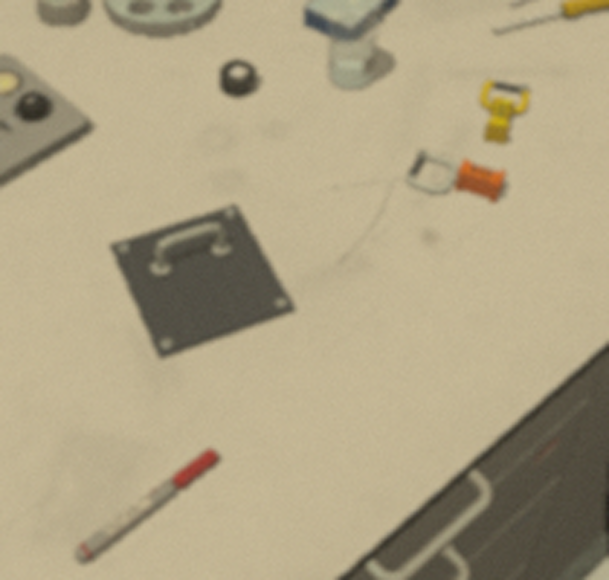

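Candidates for the hook: the orange-handled one (handle at scene px ≈(326,192), mouth ≈(303,190)) and a yellow look-alike (≈(333,168)). I choose the orange one. The U-bolt is at ≈(225,215), the beaker at (281,150), the specimen at (242,157) and the marker at (210,305).

```bash
python3 - <<'E'
from h import *
for p in [(112,245),(237,206),(295,308),(160,356)]:
    print(np.round(at_z("scene",(160+p[0]/2.9,130+p[1]/2.9),.006),4))
for p in [(160,268),(221,249)]: print("leg",np.round(at_z("scene",(160+p[0]/2.9,130+p[1]/2.9),.008),4))
for p in [(480,180),(490,110)]: print("handle",np.round(at_z("scene",(160+p[0]/2.9,130+p[1]/2.9),.02),4))
c=calibration("wrist");E=np.array(c["extrinsics"]);R=E[:3,:3].T
print(-R@E[:3,3]-get_state()["eef_pos"],R,c["fx"])
E
python3 -m handwheel '[{"delta_pos":[0.5,1,0],"dr":[0,0,0]},{"delta_pos":[0.5,1,0],"dr":[0,0,0]},{"delta_pos":[0.5,1,0],"dr":[0,0,0]},{"delta_pos":[0.5,1,0],"dr":[0,0,0]},{"delta_pos":[0.5,1,0],"dr":[0,0,0]},{"delta_pos":[0.5,1,0],"dr":[0,0,0]},{"delta_pos":[0.5,1,0],"dr":[0,0,0]},{"delta_pos":[0.5,1,0],"dr":[0,0,0]},{"delta_pos":[0.5,1,0],"dr":[0,0,0]},{"delta_pos":[0.5,1,0],"dr":[0,0,0]}]' -1
```

```text
[0.6445 0.1594 0.006 ]
[0.6052 0.0382 0.006 ]
[0.475  0.0788 0.006 ]
[0.5134 0.2018 0.006 ]
leg [0.5908 0.1431 0.008 ]
leg [0.5714 0.0859 0.008 ]
handle [ 0.4646 -0.156   0.02  ]
handle [ 0.5257 -0.2406  0.02  ]
[-0.07758604 -0.02786701  0.13857078] [[-3.33454993e-01  8.98659150e-01  2.84990352e-01]
 [ 9.42765985e-01  3.17936766e-01  1.00541089e-01]
 [-2.56741752e-04  3.02205138e-01 -9.53242880e-01]] 276.01978959828386
t: 2.0
eef_pos: [0.3767, -0.3347, 0.2458]
ee_rot: [-3.141, 0.0, -2.8]
force: [0.6, -0.3, 0.3]
width: 0.0876
gripper_force: 0.0
```

```bash
python3 -m handwheel '[{"delta_pos":[0.5,0.9,0],"dr":[0,0,0]},{"delta_pos":[0.5,0.9,0],"dr":[0,0,0]},{"delta_pos":[0.5,0.9,-0.4],"dr":[0,0,0]},{"delta_pos":[0.4,0.9,-0.4],"dr":[0,0,0]},{"delta_pos":[0.4,0.9,-0.4],"dr":[0,0,0]},{"delta_pos":[0.4,0.9,-0.4],"dr":[0,0,0]},{"delta_pos":[0,0,0],"dr":[0,0,0]},{"delta_pos":[0,0,0],"dr":[0,0,0]}]' -1
python3 - <<'E'
from h import *
cal=calibration("wrist");im=grab_frame("wrist");cv2.imwrite("pics/w1.png",im[:,:,::-1])
for n in ["hook_grip","hook_mouth","hook_back","hook"]:
    for r in mark_of("wrist",n)[:3]:
        print(n,np.round(r["location"],1),round(r["conf"],2),np.round(at_z("wrist",r["location"],Z[n],cal),4))
E
```

```text
t: 2.8
eef_pos: [0.4574, -0.1735, 0.1976]
ee_rot: [-3.142, -0.0, -2.798]
force: [0.1, -0.3, 0.1]
width: 0.0874
gripper_force: 0.0
hook_grip [263.9 189.9] 0.88 [ 0.4697 -0.1589  0.014 ]
hook_grip [187.6 201.7] 0.62 [ 0.5157 -0.2427  0.014 ]
hook_mouth [145.6 217.5] 0.72 [ 0.5592 -0.2896  0.004 ]
hook_mouth [269.7 238.4] 0.69 [ 0.5333 -0.1271  0.004 ]
hook_back [266.  211.1] 0.88 [ 0.4984 -0.1452  0.004 ]
hook_back [167.8 211.7] 0.74 [ 0.5417 -0.2644  0.004 ]
hook [189.3 197.2] 0.77 [ 0.5149 -0.244   0.    ]
hook [263.9 185.8] 0.61 [ 0.4684 -0.159   0.    ]
hook [194.8 325.4] 0.3 [ 0.7091 -0.1818  0.    ]
```

View pics/w1.png

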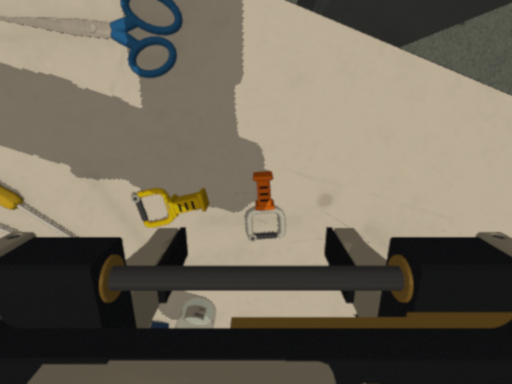

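The orange hook shows at px (264,190) with its loop at (266,225), and the yellow look-alike is at (170,205). The choice is confirmed. Next I refine its axis from the colour mask.

```bash
python3 - <<'E'
from h import *
im=cv2.imread("pics/w1.png");hsv=cv2.cvtColor(im,cv2.COLOR_BGR2HSV)
m=cv2.inRange(hsv,(3,150,80),(13,255,255));m[:150]=0;m[230:]=0;m[:,:230]=0;m[:,300:]=0
v,u=np.nonzero(m);print(len(u),u.min(),u.max(),v.min(),v.max())
P=np.array([at_z("wrist",(a,b),.018)[:2] for a,b in zip(u,v)])
(c,s,a)=cv2.minAreaRect((P*1e4).astype(np.float32));print(np.array(c)/1e4,np.array(s)/1e4,a)
w,V=np.linalg.eigh(np.cov(P.T));print(P.mean(0),np.degrees(np.arctan2(V[1,1],V[0,1])))
for z in(.014,.028):print(z,at_z("wrist",(np.mean(u),(v.min()+v.max()+1)/2),z))
E
```

```text
523 253 274 172 209
[ 0.46994741 -0.16054729] [0.04798026 0.02349184] 23.065561294555664
[ 0.46954805 -0.16125455] -155.541075449286
0.014 [ 0.47142523 -0.16048388  0.014     ]
0.028 [ 0.46742987 -0.16230273  0.028     ]
```

```bash
python3 -m handwheel '[{"delta_pos":[0.42,0.45,-0.5],"dr":[0,0,2]},{"delta_pos":[0,0,-1],"dr":[0,0,0]},{"delta_pos":[0,0,-1],"dr":[0,0,0]},{"delta_pos":[0,0,-1],"dr":[0,0,0]},{"delta_pos":[0,0,-0.8],"dr":[0,0,0]},{"delta_pos":[0,0,-0.7],"dr":[0,0,0]},{"delta_pos":[0,0,-0.4],"dr":[0,0,0]},{"delta_pos":[0,0,-0.4],"dr":[0,0,0]},{"delta_pos":[0,0,0],"dr":[0,0,0]},{"delta_pos":[0,0,0],"dr":[0,0,0]}]' -0.14 25
python3 - <<'E'
from h import *
im=grab_frame("wrist");cv2.imwrite("pics/w2.png",im[:,:,::-1])
E
```

```text
t: 4.05
eef_pos: [0.4699, -0.1609, 0.0238]
ee_rot: [-3.142, -0.0, -2.765]
force: [-0.5, 0.1, -0.2]
width: 0.0502
gripper_force: 0.0
```

View pics/w2.png

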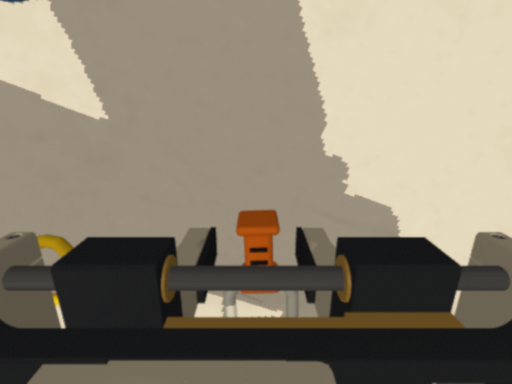

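The handle stands between the pads at px (258,250), well centred. I'll close and lift.

```bash
python3 -m handwheel '[{"delta_pos":[0,0,0],"dr":[0,0,0]},{"delta_pos":[0,0,0],"dr":[0,0,0]},{"delta_pos":[0,0,0],"dr":[0,0,0]},{"delta_pos":[0,0,0],"dr":[0,0,0]},{"delta_pos":[0,0,0],"dr":[0,0,0]},{"delta_pos":[0,0,0.3],"dr":[0,0,0]},{"delta_pos":[0,0,0.7],"dr":[0,0,0]},{"delta_pos":[0,0,0.5],"dr":[0,0,0]},{"delta_pos":[0,0,0],"dr":[0,0,0]}]' 1 25
python3 - <<'E'
from h import *
a=-2.765
for c in("scene","side","wrist"):
    cal=calibration(c);im=grab_frame(c);cv2.imwrite(f"pics/{c}3.png",im[:,:,::-1])
    for n,z in [("hook_grip",.059),("hook_mouth",.049),("hook_back",.049),("slots_mid",.006),("anchor",0)]:
        if c=="wrist" and z<.01: continue
        for r in mark_of(c,n)[:2]: print(c,n,np.round(r["location"],1),round(r["conf"],2),np.round(at_z(c,r["location"],z,cal),4))
E
```

```text
t: 5.0
eef_pos: [0.4712, -0.1604, 0.0708]
ee_rot: [-3.14, 0.004, -2.764]
force: [0.3, -0.9, -0.5]
width: 0.0161
gripper_force: 24.9
scene hook_grip [317.5 181.1] 0.48 [ 0.486  -0.1389  0.059 ]
scene hook_mouth [302.8 176.7] 0.54 [ 0.5319 -0.1291  0.049 ]
scene hook_back [314.9 183.5] 0.38 [ 0.4904 -0.1347  0.049 ]
scene slots_mid [227.1 215.3] 0.86 [0.5908 0.1024 0.006 ]
scene anchor [226.3 221. ] 0.56 [0.5804 0.1137 0.    ]
side hook_grip [321.6 181. ] 0.65 [ 0.4768 -0.1497  0.059 ]
side hook_grip [317.5 180.5] 0.48 [ 0.4883 -0.1466  0.059 ]
side hook_mouth [299.6 186.7] 0.65 [ 0.5256 -0.1027  0.049 ]
side hook_mouth [309.4 175.7] 0.39 [ 0.5266 -0.1813  0.049 ]
side hook_back [311.7 185.4] 0.6 [ 0.498  -0.1277  0.049 ]
side hook_back [313.9 178.6] 0.36 [ 0.5078 -0.1706  0.049 ]
side slots_mid [241.7 230.2] 0.59 [0.5928 0.1158 0.006 ]
side anchor [243.7 229.5] 0.7 [0.594 0.103 0.   ]
wrist hook_grip [139.8 234.1] 0.93 [ 0.4859 -0.2281  0.059 ]
wrist hook_grip [256.5 250. ] 0.84 [ 0.4705 -0.1601  0.059 ]
wrist hook_mouth [ 74.4 251.4] 0.71 [ 0.5195 -0.2667  0.049 ]
wrist hook_back [265.2 285.7] 0.83 [ 0.4986 -0.1427  0.049 ]
wrist hook_back [110.4 244.3] 0.64 [ 0.506  -0.2462  0.049 ]
```

The hook is held at a width of 16 mm, with its grip point at the TCP. I'll carry it up and turn it to the anchor yaw (about −18°), then measure the U-bolt with the wrist camera.

```bash
python3 -m handwheel '[{"delta_pos":[0.2,0.6,0.9],"dr":[0,0,-4.4]},{"delta_pos":[0.4,1,0.8],"dr":[0,0,-4.4]},{"delta_pos":[0.4,1,0.8],"dr":[0,0,-4.4]},{"delta_pos":[0.4,1,0.8],"dr":[0,0,-4.4]},{"delta_pos":[0.4,1,0.7],"dr":[0,0,-4.4]},{"delta_pos":[0.4,1,0.6],"dr":[0,0,-4.4]},{"delta_pos":[0.4,1,0],"dr":[0,0,-4.4]},{"delta_pos":[0.4,1,0],"dr":[0,0,-4.4]},{"delta_pos":[0.4,1,0],"dr":[0,0,-4.4]},{"delta_pos":[0.2,0.2,0],"dr":[0,0,0]}]'
python3 -m handwheel '[{"delta_pos":[0,0,0],"dr":[0,0,0]},{"delta_pos":[0,0,0],"dr":[0,0,0]}]'
python3 - <<'E'
from h import *
c="wrist";cal=calibration(c);im=grab_frame(c);cv2.imwrite("pics/w4.png",im[:,:,::-1])
s=get_state();z=s["eef_pos"][2]
for n,h in [("slots_mid",.006),("anchor",0),("hook_grip",z-.01),("hook_mouth",z-.02),("hook_back",z-.02)]:
    for r in mark_of(c,n)[:2]: print(n,np.round(r["location"],1),round(r["conf"],2),np.round(at_z(c,r["location"],h,cal),4))
E
```

```text
t: 6.8
eef_pos: [0.5786, 0.1062, 0.2063]
ee_rot: [3.141, 0.0, 2.827]
force: [0.3, -0.0, -1.0]
width: 0.0158
gripper_force: 24.9
t: 7.0
eef_pos: [0.5773, 0.103, 0.2062]
ee_rot: [-3.141, -0.001, 2.828]
force: [0.6, -0.9, -1.2]
width: 0.0165
gripper_force: 24.9
slots_mid [264.3 180.3] 0.72 [0.589  0.1099 0.006 ]
anchor [266.3 182.1] 0.57 [0.5937 0.1113 0.    ]
anchor [256.2 238.3] 0.42 [0.6663 0.0739 0.    ]
hook_grip [256. 252.] 0.76 [0.5798 0.1019 0.1964]
hook_back [265.1 285.5] 0.77 [0.6113 0.0981 0.1864]
```

View pics/w4.png

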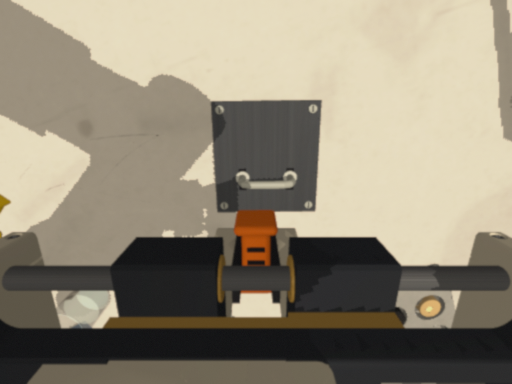

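The plate spans px (213–320, 101–212), with the U-bolt legs at about (243,178) and (290,177). I'll zoom in there to find the leg base centres.

```bash
python3 - <<'E'
from h import *
im=cv2.imread("pics/w4.png")
cv2.imwrite("pics/c4.png",cv2.resize(im[90:220,205:330],None,fx=4.6,fy=4.6,interpolation=cv2.INTER_CUBIC))
g=cv2.cvtColor(im,cv2.COLOR_BGR2GRAY);m=(g<95).astype(np.uint8);m[:95]=0;m[218:]=0;m[:,:205]=0;m[:,328:]=0
m=cv2.morphologyEx(m,cv2.MORPH_CLOSE,np.ones((9,9)));m[207:]=0
def line(pts): return cv2.fitLine(np.float32(pts),cv2.DIST_HUBER,0,.01,.01).ravel()
rows=range(112,200)
L=line([(np.nonzero(m[r])[0].min()-.0,r+.5) for r in rows]);Rr=line([(np.nonzero(m[r])[0].max()+1,r+.5) for r in rows])
cols=range(222,312);T=line([(c+.5,np.nonzero(m[:,c])[0].min()) for c in cols])
def X(a,b):
    A=np.array([a[:2],-b[:2]]).T;t=np.linalg.solve(A,b[2:]-a[2:]);return a[2:]+t[0]*a[:2]
for z in(.006,):
    A=at_z("wrist",X(L,T),z);B=at_z("wrist",X(Rr,T),z)
    print(X(L,T),X(Rr,T),A,B,np.linalg.norm(A-B),"yaw",np.degrees(np.arctan2(*(B-A)[1::-1]))-90,"mid",(A+B)/2)
    # side direction
    for l in(L,Rr):
        p=at_z("wrist",l[2:]-l[:2]*30*np.sign(l[1]),z);q=at_z("wrist",l[2:]+l[:2]*30*np.sign(l[1]),z);d=q-p;print("side yaw",np.degrees(np.arctan2(d[1],d[0])))
s=get_state();print(s["eef_pos"],s["ee_rot"])
E
```

```text
[211.08763 102.3761 ] [320.62473 100.61187] [0.48056268 0.07929564 0.006     ] [0.51856504 0.20143923 0.006     ] 0.12791886007908987 yaw -17.28240790702948 mid [0.49956386 0.14036744 0.006     ]
side yaw -17.24147138317338
side yaw -17.569311526936975
[0.57763272 0.10287968 0.2067884 ] [3.14138421e+00 1.55680375e-04 2.82647843e+00]
```

View pics/c4.png

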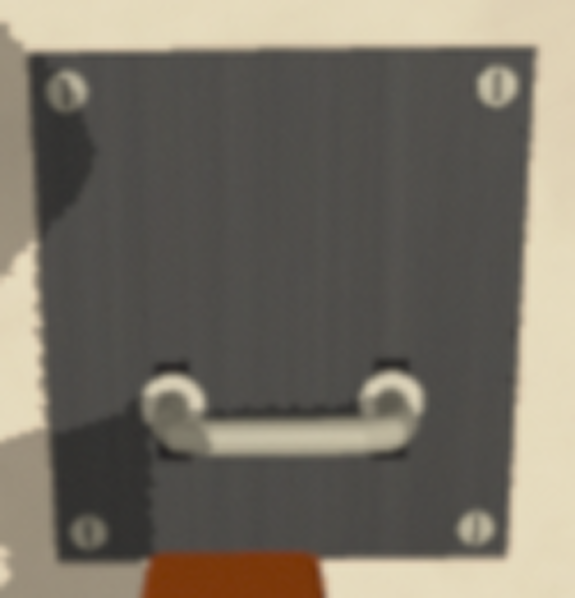

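```bash
python3 - <<'E'
from h import *
a=np.radians(-17.4);ex=np.array([np.cos(a),np.sin(a)]);ey=np.array([-ex[1],ex[0]])
O=np.array([.4996,.1404])+.095*ex;print("O",O)
for px in[(242.6,178),(290,177.4)]:
    for z in(.006,.010):
        p=at_z("wrist",px,z)[:2];print(z,p,"anchor xy",(p-O)@ex,(p-O)@ey)
px=(250+ (0),184)
for p in [(205+230/4.6,90+436/4.6)]: q=at_z("wrist",p,.040)[:2];print("bar",(q-O)@ex)
s=get_state();h=np.radians(np.degrees(s["ee_rot"][2])-180);hx=np.array([np.cos(h),np.sin(h)]);hy=np.array([-hx[1],hx[0]]);print(np.degrees(h))
leg=O-.030*ey; leg=leg+ex*((at_z("wrist",(242.6,178),.008)[:2]+at_z("wrist",(290,177.4),.008)[:2])/2-O)@ex
T=leg-.066*hx-.008*hy
print("leg",leg,"TCP with mouth on leg",T,"standoff40",T-.04*hx,"delta units",(T-.04*hx-s["eef_pos"][:2])/.03, "hx",hx)
E
```

```text
O [0.59025283 0.11199112]
0.006 [0.57834616 0.08462064] anchor xy -0.0031769369070654926 -0.029678598340573955
0.01 [0.57741461 0.08513499] anchor xy -0.004219669995504441 -0.029466361627531676
0.006 [0.5963268  0.14199736] anchor xy -0.0031770619749467537 0.030449525347896165
0.01 [0.59518332 0.14183544] anchor xy -0.004219793589282961 0.029953066695620173
bar -0.0037992926295055862
-18.054715271225746
leg [0.57827942 0.08036172] TCP with mouth on leg [0.51304979 0.09321069] standoff40 [0.47501935 0.10560769] delta units [-3.42044551  0.09093389] hx [ 0.95076098 -0.30992508]
```

```bash
python3 -m handwheel '[{"delta_pos":[-0.8,0.03,0],"dr":[0,0,0]},{"delta_pos":[-0.8,0.03,0],"dr":[0,0,0]},{"delta_pos":[-0.8,0.03,-0.4],"dr":[0,0,0]},{"delta_pos":[-0.72,0.04,-0.8],"dr":[0,0,0]},{"delta_pos":[0,0,-1],"dr":[0,0,0]},{"delta_pos":[0,0,-1],"dr":[0,0,0]},{"delta_pos":[0,0,-1],"dr":[0,0,0]},{"delta_pos":[0,0,-0.8],"dr":[0,0,0]},{"delta_pos":[0,0,-0.5],"dr":[0,0,0]},{"delta_pos":[0,0,-0.2],"dr":[0,0,0]}]'
python3 -m handwheel '[{"delta_pos":[0,0,0],"dr":[0,0,0]},{"delta_pos":[0,0,0],"dr":[0,0,0]}]'
python3 - <<'E'
from h import *
a=np.radians(-17.4);ex=np.array([np.cos(a),np.sin(a)]);ey=np.array([-ex[1],ex[0]]);O=np.array([.5903,.1120])
s=get_state();z=s["eef_pos"][2]-.0238;print(s["force"],s["ee_rot"])
for c in("scene","side"):
    im=grab_frame(c);cv2.imwrite(f"pics/{c}5.png",im[:,:,::-1])
    for n,h in [("hook_mouth",z+.004),("hook_back",z+.004),("slots_mid",.006)]:
        for r in mark_of(c,n)[:2]:
            p=at_z(c,r["location"],h)[:2];print(c,n,np.round(r["location"],1),round(r["conf"],2),np.round(p,4),np.round([(p-O)@ex,(p-O)@ey],4))
a1=cv2.imread("pics/scene5.png")[170:270,180:290];b=cv2.imread("pics/side5.png")[170:270,200:310]
cv2.imwrite("pics/c5.png",cv2.resize(np.hstack([a1,b]),None,fx=3.6,fy=3.6,interpolation=cv2.INTER_CUBIC))
E
```

```text
t: 8.3
eef_pos: [0.4835, 0.1068, 0.0343]
ee_rot: [-3.14, -0.001, 2.827]
force: [-0.3, -0.7, -0.3]
width: 0.0156
gripper_force: 24.9
t: 8.5
eef_pos: [0.4848, 0.1076, 0.0363]
ee_rot: [3.141, 0.001, 2.827]
force: [0.8, 0.3, -1.4]
width: 0.0159
gripper_force: 24.9
[ 0.84403723  0.33096252 -1.4117131 ] [3.14082100e+00 7.92018294e-04 2.82731266e+00]
scene hook_mouth [331.6 157.4] 0.78 [ 0.5549 -0.2871] [ 0.0855 -0.3914]
scene hook_back [243.2 232.7] 0.52 [0.5093 0.1129] [-0.0775 -0.0234]
scene hook_back [332.5 166.9] 0.45 [ 0.5239 -0.2555] [ 0.0465 -0.3706]
side hook_mouth [309.2 174.6] 0.6 [ 0.5507 -0.248 ] [ 0.0699 -0.3554]
side hook_mouth [258.7 226.3] 0.42 [0.5558 0.0916] [-0.0268 -0.0298]
side hook_back [269. 230.] 0.7 [0.5251 0.0932] [-0.0565 -0.0375]
side hook_back [311.2 176.9] 0.48 [ 0.5392 -0.2363] [ 0.0554 -0.3477]
side slots_mid [241.4 228.8] 0.97 [0.5966 0.1107] [0.0064 0.0006]
```

View pics/c5.png

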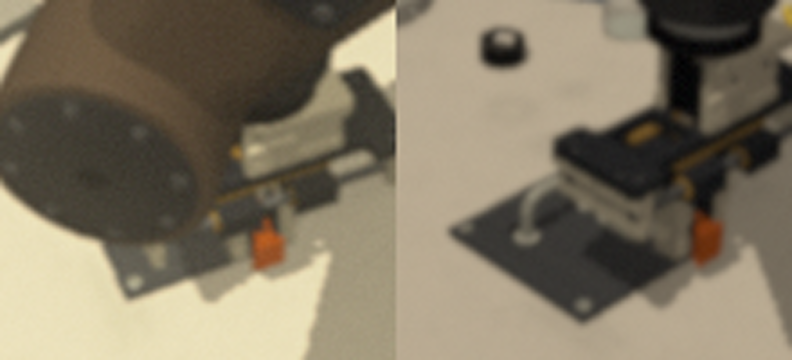

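The side view puts the mouth at anchor y ≈ −30 mm, in line with the −y leg at (256,218). I'll press gently in small steps.

```bash
python3 -m handwheel '[{"delta_pos":[0.19,-0.062,0],"dr":[0,0,0]},{"delta_pos":[0.19,-0.062,0],"dr":[0,0,0]},{"delta_pos":[0.19,-0.062,0],"dr":[0,0,0]},{"delta_pos":[0.063,-0.02,0],"dr":[0,0,0]},{"delta_pos":[0.063,-0.02,0],"dr":[0,0,0]},{"delta_pos":[0.063,-0.02,0],"dr":[0,0,0]},{"delta_pos":[0,0,0],"dr":[0,0,0]}]'
python3 -m handwheel '[{"delta_pos":[0.063,-0.02,0],"dr":[0,0,0]},{"delta_pos":[0.063,-0.02,0],"dr":[0,0,0]},{"delta_pos":[0.063,-0.02,0],"dr":[0,0,0]},{"delta_pos":[0,0,0],"dr":[0,0,0]},{"delta_pos":[0,0,0],"dr":[0,0,0]}]'
```

```text
t: 9.6
eef_pos: [0.5067, 0.0999, 0.0354]
ee_rot: [-3.141, -0.001, 2.827]
force: [-1.7, 1.3, -1.2]
width: 0.0155
gripper_force: 24.9
t: 10.1
eef_pos: [0.5124, 0.0981, 0.0354]
ee_rot: [-3.141, -0.001, 2.827]
force: [-3.7, 1.1, -1.1]
width: 0.0157
gripper_force: 24.9
```

```bash
python3 -m handwheel '[{"delta_pos":[0.063,-0.02,0],"dr":[0,0,0]},{"delta_pos":[0.063,-0.02,0],"dr":[0,0,0]},{"delta_pos":[0.063,-0.02,0],"dr":[0,0,0]},{"delta_pos":[0.063,-0.02,0],"dr":[0,0,0]},{"delta_pos":[0.063,-0.02,0],"dr":[0,0,0]},{"delta_pos":[0,0,0],"dr":[0,0,0]}]'
python3 -m handwheel '[{"delta_pos":[0.063,-0.02,0],"dr":[0,0,0]},{"delta_pos":[0.063,-0.02,0],"dr":[0,0,0]},{"delta_pos":[0.063,-0.02,0],"dr":[0,0,0]},{"delta_pos":[0.063,-0.02,0],"dr":[0,0,0]},{"delta_pos":[0,0,0],"dr":[0,0,0]},{"delta_pos":[0,0,0],"dr":[0,0,0]}]'
```

```text
t: 10.7
eef_pos: [0.5216, 0.0946, 0.0352]
ee_rot: [-3.14, -0.001, 2.827]
force: [-5.2, -2.7, -1.2]
width: 0.0156
gripper_force: 24.9
t: 11.3
eef_pos: [0.5291, 0.0919, 0.0353]
ee_rot: [-3.14, -0.001, 2.827]
force: [-3.1, -4.8, -2.4]
width: 0.016
gripper_force: 25.0
```

```bash
python3 -m handwheel '[{"delta_pos":[0.063,-0.02,0],"dr":[0,0,0]},{"delta_pos":[0.063,-0.02,0],"dr":[0,0,0]},{"delta_pos":[0,0,0],"dr":[0,0,0]},{"delta_pos":[0,0,0],"dr":[0,0,0]}]'
python3 -m handwheel '[{"delta_pos":[0.035,-0.01,0],"dr":[0,0,0]},{"delta_pos":[0.035,-0.01,0],"dr":[0,0,0]},{"delta_pos":[0,0,0],"dr":[0,0,0]},{"delta_pos":[0,0,0],"dr":[0,0,0]}]'
```

```text
t: 11.7
eef_pos: [0.5334, 0.0905, 0.0355]
ee_rot: [-3.14, -0.0, 2.827]
force: [-1.4, -8.8, -1.2]
width: 0.016
gripper_force: 25.1
t: 12.1
eef_pos: [0.5357, 0.0902, 0.0356]
ee_rot: [-3.141, 0.0, 2.827]
force: [-0.9, -6.8, -1.5]
width: 0.0158
gripper_force: 25.0
```

```bash
python3 -m handwheel '[{"delta_pos":[0.032,-0.01,0],"dr":[0,0,0]},{"delta_pos":[0,0,0],"dr":[0,0,0]},{"delta_pos":[0,0,0],"dr":[0,0,0]}]'
python3 -m handwheel '[{"delta_pos":[0.032,-0.01,0],"dr":[0,0,0]},{"delta_pos":[0,0,0],"dr":[0,0,0]},{"delta_pos":[0,0,0],"dr":[0,0,0]}]'
```

```text
t: 12.4
eef_pos: [0.5377, 0.0915, 0.036]
ee_rot: [3.14, 0.002, 2.828]
force: [0.5, -0.0, -2.1]
width: 0.0156
gripper_force: 25.0
t: 12.7
eef_pos: [0.5377, 0.0907, 0.0357]
ee_rot: [3.141, 0.0, 2.827]
force: [-0.3, 0.2, -0.8]
width: 0.0156
gripper_force: 25.0
```

The gate has snapped, since the force fell to zero at about 26 mm depth. Now I pull back lightly.

```bash
python3 -m handwheel '[{"delta_pos":[-0.095,0.031,0],"dr":[0,0,0]},{"delta_pos":[-0.095,0.031,0],"dr":[0,0,0]},{"delta_pos":[-0.095,0.031,0],"dr":[0,0,0]},{"delta_pos":[-0.095,0.031,0],"dr":[0,0,0]},{"delta_pos":[-0.063,0.02,0],"dr":[0,0,0]},{"delta_pos":[0,0,0],"dr":[0,0,0]},{"delta_pos":[0,0,0],"dr":[0,0,0]}]'
python3 -m handwheel '[{"delta_pos":[-0.032,0.01,0],"dr":[0,0,0]},{"delta_pos":[-0.032,0.01,0],"dr":[0,0,0]},{"delta_pos":[0,0,0],"dr":[0,0,0]},{"delta_pos":[0,0,0],"dr":[0,0,0]}]'
```

```text
t: 13.4
eef_pos: [0.5243, 0.0949, 0.0357]
ee_rot: [3.141, 0.0, 2.827]
force: [-0.4, -0.6, -0.7]
width: 0.0155
gripper_force: 25.0
t: 13.8
eef_pos: [0.5223, 0.0954, 0.0356]
ee_rot: [3.142, 0.0, 2.827]
force: [0.0, -0.2, -0.4]
width: 0.0165
gripper_force: 25.0
```

```bash
python3 -m handwheel '[{"delta_pos":[-0.032,0.01,0],"dr":[0,0,0]},{"delta_pos":[0,0,0],"dr":[0,0,0]},{"delta_pos":[0,0,0],"dr":[0,0,0]}]'
python3 -m handwheel '[{"delta_pos":[-0.032,0.01,0],"dr":[0,0,0]},{"delta_pos":[0,0,0],"dr":[0,0,0]},{"delta_pos":[0,0,0],"dr":[0,0,0]}]'
```

```text
t: 14.1
eef_pos: [0.5213, 0.0957, 0.0356]
ee_rot: [-3.142, 0.0, 2.827]
force: [0.5, 0.5, -1.7]
width: 0.0155
gripper_force: 25.0
t: 14.4
eef_pos: [0.5203, 0.096, 0.0356]
ee_rot: [-3.142, 0.0, 2.827]
force: [-0.6, -0.2, -1.5]
width: 0.0156
gripper_force: 25.0
```

```bash
python3 -m handwheel '[{"delta_pos":[-0.032,0.01,0],"dr":[0,0,0]},{"delta_pos":[0,0,0],"dr":[0,0,0]},{"delta_pos":[0,0,0],"dr":[0,0,0]}]'
python3 -m handwheel '[{"delta_pos":[-0.032,0.01,0],"dr":[0,0,0]},{"delta_pos":[0,0,0],"dr":[0,0,0]},{"delta_pos":[0,0,0],"dr":[0,0,0]}]'
```

```text
t: 14.7
eef_pos: [0.5194, 0.0963, 0.0356]
ee_rot: [3.142, 0.0, 2.827]
force: [-0.2, 0.4, -0.7]
width: 0.0157
gripper_force: 25.0
t: 15.0
eef_pos: [0.5188, 0.0967, 0.0357]
ee_rot: [3.141, 0.001, 2.827]
force: [2.1, -1.8, -2.5]
width: 0.0159
gripper_force: 25.0
```

```bash
python3 -m handwheel '[{"delta_pos":[-0.02,0.006,0],"dr":[0,0,0]},{"delta_pos":[0,0,0],"dr":[0,0,0]},{"delta_pos":[0,0,0],"dr":[0,0,0]}]'
python3 -m handwheel '[{"delta_pos":[-0.02,0.006,0],"dr":[0,0,0]},{"delta_pos":[0,0,0],"dr":[0,0,0]},{"delta_pos":[0,0,0],"dr":[0,0,0]}]'
```

```text
t: 15.3
eef_pos: [0.5186, 0.0968, 0.0357]
ee_rot: [3.141, 0.001, 2.827]
force: [5.5, -2.4, -3.6]
width: 0.0157
gripper_force: 25.0
t: 15.6
eef_pos: [0.5185, 0.097, 0.0358]
ee_rot: [3.141, 0.002, 2.827]
force: [7.2, -4.1, -4.7]
width: 0.0158
gripper_force: 25.0
```

The gate holds clearly at about 8 N. I'll ease forward, lower onto the plate and release.

```bash
python3 -m handwheel '[{"delta_pos":[0.11,-0.036,0],"dr":[0,0,0]},{"delta_pos":[0.11,-0.036,0],"dr":[0,0,0]},{"delta_pos":[0.11,-0.036,0],"dr":[0,0,0]},{"delta_pos":[0,0,-0.09],"dr":[0,0,0]},{"delta_pos":[0,0,-0.08],"dr":[0,0,0]},{"delta_pos":[0,0,0],"dr":[0,0,0]},{"delta_pos":[0,0,0],"dr":[0,0,0]}]'
python3 -m handwheel '[{"delta_pos":[0,0,-0.02],"dr":[0,0,0]},{"delta_pos":[0,0,0],"dr":[0,0,0]},{"delta_pos":[0,0,0],"dr":[0,0,0]}]'
```

```text
t: 16.3
eef_pos: [0.5269, 0.0937, 0.0303]
ee_rot: [-3.141, -0.0, 2.827]
force: [0.7, -0.5, -1.6]
width: 0.0157
gripper_force: 25.0
t: 16.6
eef_pos: [0.5271, 0.0938, 0.0299]
ee_rot: [3.142, 0.0, 2.827]
force: [-0.2, -0.1, -2.0]
width: 0.016
gripper_force: 25.0
```

```bash
python3 -m handwheel '[{"delta_pos":[0,0,0],"dr":[0,0,0]},{"delta_pos":[0,0,0],"dr":[0,0,0]},{"delta_pos":[0,0,0],"dr":[0,0,0]},{"delta_pos":[0,0,0],"dr":[0,0,0]},{"delta_pos":[0,0,0],"dr":[0,0,0]},{"delta_pos":[0,0,0.2],"dr":[0,0,0]},{"delta_pos":[0,0,0.5],"dr":[0,0,0]},{"delta_pos":[0,0,0.8],"dr":[0,0,0]},{"delta_pos":[0,0,1],"dr":[0,0,0]},{"delta_pos":[0,0,1],"dr":[0,0,0]}]' -0.14
python3 -m handwheel '[{"delta_pos":[0.5,0,1],"dr":[0,0,0]},{"delta_pos":[0.5,0,1],"dr":[0,0,0]},{"delta_pos":[0.5,0,0.5],"dr":[0,0,0]},{"delta_pos":[0.2,0,0],"dr":[0,0,0]},{"delta_pos":[0,0,0],"dr":[0,0,0]},{"delta_pos":[0,0,0],"dr":[0,0,0]}]'
python3 - <<'E'
from h import *
a=np.radians(-17.4);ex=np.array([np.cos(a),np.sin(a)]);ey=np.array([-ex[1],ex[0]]);O=np.array([.5903,.1120])
cal=calibration("wrist");im=grab_frame("wrist");cv2.imwrite("pics/c6.png",cv2.resize(im[90:270,160:360,::-1],None,fx=3,fy=3,interpolation=cv2.INTER_CUBIC))
for n,h in [("hook_mouth",.010),("hook_grip",.020)]:
    for r in mark_of("wrist",n)[:2]:
        p=at_z("wrist",r["location"],h,cal)[:2];print(n,np.round(r["location"],1),round(r["conf"],2),np.round([(p-O)@ex,(p-O)@ey],4))
E
```

```text
t: 17.6
eef_pos: [0.5269, 0.0936, 0.1362]
ee_rot: [-3.141, -0.0, 2.827]
force: [1.5, 0.5, 0.2]
width: 0.0497
gripper_force: 0.0
t: 18.2
eef_pos: [0.577, 0.0934, 0.2087]
ee_rot: [-3.14, -0.002, 2.827]
force: [-1.5, -0.1, -0.2]
width: 0.0502
gripper_force: 0.0
hook_mouth [250.5 190.5] 0.83 [ 0.0147 -0.0294]
hook_mouth [274.1 177.3] 0.35 [-0.0023  0.0006]
hook_grip [242.6 137.5] 0.66 [-0.0534 -0.0372]
```

View pics/c6.png

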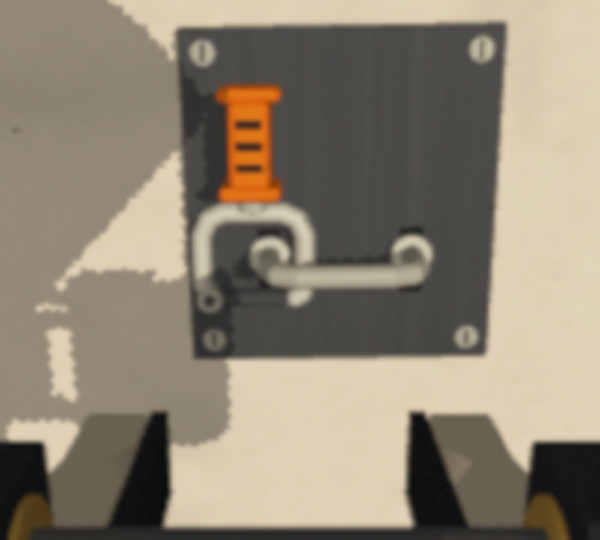

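The hook lies flat and released, with the leg (crop px 270,255) inside the loop and the gate shut (230–300, 295). The mouth is at anchor (+14.7, −29.4) mm, so I'm handing in.

```bash
python3 -c "
from station import *
print(job_done())"
```

```text
the job is handed in; nothing more can be done
None
```

The hook is clipped round the −y leg with its gate shut; the shut gate held a pull of about 8 N, and the hook now lies released and flat on the plate. The job is handed in, but no verdict came back.

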